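Unscrew the check weight and hang it on the spring scale

TASK

Check the spring scale: unscrew the metal check weight from the threaded stud it is stored on without forcing the thread, lift it off, and hang it by its bridge handle across the two prongs of the scale's sprung hook. Lower it gently so that the hook never slams to its lower stop, let go and leave it hanging still, and do not disturb the bench scale's tape roll, the jar or the cup.

Things in the scene. Friction and masses are not known exactly. Their poses are not given: they have to be found in the camera images.
- weight_center (a point): Check weight, plain light metal, 0.4 to 0.6 kg: a hollow round body 76 mm in diameter and 62 mm tall with a stiff bridge handle on top, 126 mm tall overall, screwed fully down on the stud. This point is on its axis, 63 mm above its underside. z is its axis (up); y runs along the handle. Left alone between turns, it stays where it is on the thread.
- weight_handle (a point): Middle of the weight's bridge handle, on its axis, 57 mm above weight_center: a round bar 12.4 mm thick and 130 mm long along y, with a 10 mm thick leg at each end (leg centres 60 mm either side). The window under the bar is 110 mm wide and 52 mm high. The bar can be pinched from above at its middle, fingers closing along x.
- stud_foot (a point): Centre of the top face of the round base fixed to the bench (124 mm diameter, 20 mm high); the weight's underside rests on it when screwed down. z is up. Thread: right-hand, lead 12 mm; the weight unscrews counter-clockwise seen from above (positive yaw) and rises 12 mm a turn, after a first twelfth of a turn of play.
- stud_tip (a point): Centre of the stud's top end, 40 mm above stud_foot; stud 53 mm in diameter over the thread. The thread lets go after just over one and a half turns (rise about 17 mm); up to 1.8 turns the weight still stands loosely on the top of the thread, ready to be lifted straight up. Its underside must be above this point before it can move aside.
- hook_valley (a point): Seat of the spring scale's hook, 220 mm above the bench unloaded: mid-way between two steel prongs 12 mm wide and 6 mm thick, centres 34 mm either side in y. z is up, the free tips are towards -x. Each prong has a V seat open upward, lowest at this point's x and z, sides at 35 degrees, rims 26 mm either side in x and 18 mm up. Seated, the bar lies along y, its centre 8 mm above this point.
- pillar_top (a point): Centre of the top of the spring scale's white pillar (55 mm in x by 75 mm in y), 264 mm above the bench, with a small knob 12 mm higher; it stands 127 mm to the +x side of the seat, and the prongs run level to a cross plate on it, 90 mm from the seat. The bar must come in over the prongs' free tips, from -x, so that both prongs pass through the window under the bar.
- hook (a joint): How far the hook has dipped, in m: 0 unloaded, lower stop at 0.065; spring 160 N/m, so the weight dips it by about 25 to 37 mm, with a few bounces that die out within about 1.5 s.
- tape_roll_center (a point): Roll of tape, 104 mm across and 45 mm high, lying on the white electronic bench scale (200 x 150 x 38 mm); this point is at its centre. Leave alone.
- jar_center (a point): Closed jar, 76 mm diameter, 100 mm tall; this point is half-way up. Leave alone.
- cup_center (a point): White cup, 84 mm diameter, 90 mm tall; this point is half-way up. Leave alone.
Mind the look-alikes: they are no part of the job. Leave any purple look-alike of the part that bears weight_center alone.

How it is judged:
On the way, in this order (a step that is already met when the one before it is completed fails the run):
1. the weight has been unscrewed: it has risen at least 13 mm while still upright on the stud's axis (within 6 mm) (z of weight_center in the frame of stud_foot above 0.076 m and horizontal distance between weight_center and stud_foot below 0.006 m), for 0.05 s.
2. the weight is lifted clear of the stud (z of weight_center in the frame of stud_foot above 0.108 m), for 0.1 s.
3. the weight's handle bar lies on the hook's prongs and the hook has dipped at least 15 mm (distance between weight_handle and hook_valley below 0.03 m and value of joint hook above 0.015 m), for 0.2 s.
At the end, for the whole second after the job is handed in: The weight hangs from the hook by its handle bar: bar middle within 30 mm of the hook's seat and not below it, hook dipped between 18 and 45 mm by the weight alone, weight within 0.3 rad of upright, moving slower than 30 mm/s and 0.4 rad/s (distance between weight_handle and hook_valley below 0.03 m and z of weight_handle in the frame of hook_valley above 0 m and value of joint hook between 0.018 and 0.045 m and angle between weight_center's own z axis and vertical below 0.3 rad and linear speed of weight below 0.03 m/s and angular speed of weight below 0.4 rad/s); the robot touches nothing.
It fails at once if the thread is forced (over 60 N between the weight and its base) (contact force between weight and base above 60 N).
It fails at once if the hook is slammed or pushed down to its lower stop (dips over 60 mm) (value of joint hook above 0.06 m).
It fails at once if the tape roll, the jar or the cup is moved more than 30 mm (distance of any of tape_roll_center, jar_center, cup_center from where it was at the start of the episode above 0.03 m).
It also fails if it takes over 72 s, if anything falls off the work surface, if the arm or the gripper's body presses on something with over 40 N, if the wrist force passes 120 N, or if a joint passes its speed limit or range.

ROBOT

A 7-joint arm with a two-finger parallel gripper is mounted at the origin on the work surface. World frame = base frame: x ahead of the robot, y to its left, z up, the work surface at z = 0. Lengths are in m, angles in rad, forces in N, time in s.
With the tool pointing down it reaches from about 0.4 to 0.85 m from the base axis. Payload 4.5 kg.
Tool frame: the origin (TCP) lies midway between the tips of the shut fingers; the grasp point (between the pads) lies behind it (r.grip_point_offset is the z of the grasp point in the tool frame, in m); z points along the fingers, y is the line along which they close (so a half turn about z gives the same grasp; the last joint's range is limited). The gripper opens to 88 mm and grips with 3 to 60 N. Pads are 18 mm wide; open, the fingers measure 123 mm over their backs; the gripper's body (75 mm by 187 mm) begins 45 mm behind the grasp point.
Start: joints at [-1.208, 0.689, -0.195, 1.565, 0.157, 0.902, -0.215], TCP at [0.202, 0.592, 0.239] pointing down, gripper open.
Joint ranges: [-3.01, 3.01], [-0.46, 2.08], [-1.47, 1.51], [0.13, 2.56], [-1, 4.14], [0.04, 2.09], [-2.66, 2.66]. Speed limits (rad/s): [2.57, 2.57, 3.14, 3.14, 3.14, 3.14, 3.14].

INTERFACE

Orientations are given as a unit quaternion [x, y, z, w].
In Python, from plant import r, optics, workorder gives the robot as it stands.
- The arm moves only by the shell command python3 -m creep 'ROWS' [FORCE]. ROWS is JSON, a list of rows, each an object of numbers: "grip": the gripper command: -1 is shut, 1 is fully open, values between are in proportion; "tx", "ty", "tz": the shift along the tool's x, y, z in cm; "spin": the turn about the tool's z in degrees. In form: [{"grip": .., "tx": .., "ty": .., "tz": .., "spin": ..}, ...]. A call has 1 to 8 rows; each row shifts and turns the commanded pose from where the row before left it, along the tool's axes as they then stand; what a row does not reach is not made up. A row lasts 1/12 s, in which the tool goes at most 41.7 mm and 7.16 degrees, less where a joint would pass 70% of its speed; a pose out of reach is approached as far as the arm can. A call with a gripper value outside its range is refused whole. The fingers move at their own pace and stop on an object; FORCE is the grip in N (left out, the last holds). Time passes only in rows, so rows that do not move let the fingers close. It gives the time, the measured TCP pose, the force, the opening and the grip force at its end, in the units of the state.
- r.get_state(): the state, without advancing time (a new reading comes with each control period).
- optics.snapshot(name): name is "side" or "top" or "wrist"; returns (picture, depth): 480x640x3 uint8, red, green, blue; 480x640 float32, m along the optical axis (not along the pixel's ray), 0 where there is no reading.
- optics.get_calibration(name): a dict with "fx", "fy", "cx", "cy" (pixels), "extrinsics" (4x4, takes a point from world to camera coordinates). Camera axes: x right, y down, z forward; pixel columns grow to the right and rows downward; lengths in m; the calibration is good to about 2 mm. A picture is of the moment at which its call begins: read the wrist's pose just before it. get_calibration takes no time and is no camera call; for the wrist camera it gives the pose at the moment of the call.
- workorder.finish_job(): hands the job in; it is judged then, once.
The state is a dict: "clock": time; "q": joint angles; "qd": joint speeds; "joint_torque": joint torques, N m; "tool_pos": TCP position; "eef_rot": TCP orientation; "contact_force": force on the tool from outside, world axes, zero at the start; "moment": the same for the moment, N m; "opening": opening from 0.0 (shut) to 1.0 (fully open); "finger_force": force on a finger pad.
Only numpy, scipy, OpenCV 4.12 (cv2) and the standard library are available. Lean on these libraries where they do the work, as an engineer would, in place of code of your own. Each camera call takes 0.05 s, during which the arm holds its last target. There are 200 camera calls.

## Working session

There is one attempt and no reset: what is moved stays moved. The work goes in short steps, Python scripts to look and compute and a shell command to move; the robot and the scene stay as the last step left them, time stands still between calls to the robot, and variables do not carry over. Pictures are saved under pics/ and viewed, at most 10 in all, crops included, and the job is handed in when it is done.

```bash
mkdir -p pics; ls
python3 - <<'E'
from plant import r, optics, workorder
import cv2,numpy as np
s=r.get_state();print(s, r.grip_point_offset)
for n in("top","side"):
    p,d=optics.snapshot(n);cv2.imwrite(f"pics/{n}0.png",p[:,:,::-1]);np.savez(f"{n}0.npz",p=p,d=d)
    c=optics.get_calibration(n);print(n,c)
E
```

```text
pics
{'clock': 0.0, 'q': array([-1.20817564,  0.68996467, -0.19449928,  1.56635952,  0.15728432,
        0.90248076, -0.21510139]), 'qd': array([ 8.22509555e-05, -1.00094452e-03,  5.33575216e-04, -1.35698202e-03,
       -4.70488688e-04,  2.23572172e-05,  5.11539625e-04]), 'joint_torque': array([ 3.70108964e-04, -5.27562296e+01, -1.26681089e+00, -1.53421694e+01,
       -5.26150223e-02,  6.70233960e-03,  1.92916759e-04]), 'tool_pos': array([0.20167473, 0.59089581, 0.23791758]), 'eef_rot': array([ 1.63639096e-01,  9.86519850e-01, -9.07768562e-04, -8.47704843e-05]), 'contact_force': array([-0.34120266,  0.68307072, -0.42927193]), 'moment': array([0.00235459, 0.02494717, 0.02717737]), 'finger_force': 0.0, 'opening': 0.99853695035758} -0.0187
top {'fx': 441.3312538950561, 'fy': 441.3312538950561, 'cx': 320.6455100561255, 'cy': 244.05233948527294, 'extrinsics': array([[ 0.00574811, -0.99995597, -0.00741725, -0.00372304],
       [-0.99696245, -0.00515446, -0.07771296,  0.59671365],
       [ 0.07767131,  0.00784142, -0.99694818,  1.34467421],
       [ 0.        ,  0.        ,  0.        ,  1.        ]])}
side {'fx': 496.363575536894, 'fy': 496.363575536894, 'cx': 325.3236077439341, 'cy': 242.57080254252753, 'extrinsics': array([[ 9.89503896e-01, -1.44506008e-01,  2.29792993e-04,
        -5.70859670e-01],
       [-6.76871121e-02, -4.64890823e-01, -8.82776856e-01,
         1.97113869e-01],
       [ 1.27673388e-01,  8.73495585e-01, -4.69792475e-01,
         1.05599232e+00],
       [ 0.00000000e+00,  0.00000000e+00,  0.00000000e+00,
         1.00000000e+00]])}
```

View pics/top0.png

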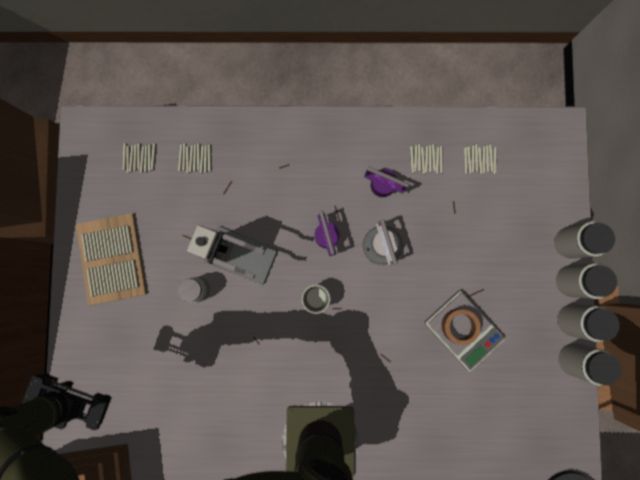

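View pics/side0.png

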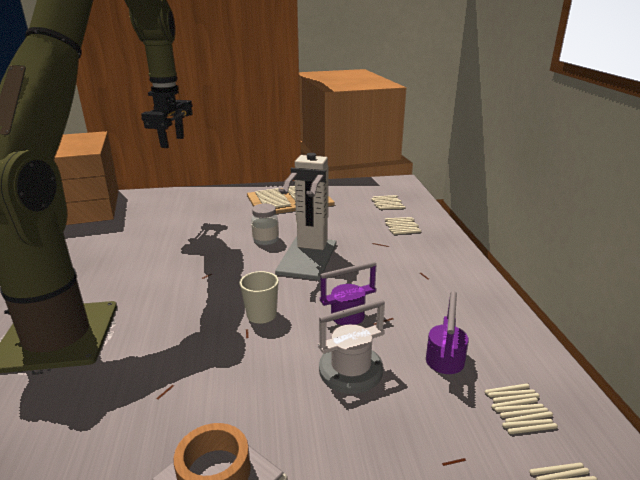

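The metal check weight is at top (385,243) and side (350,345). Look-alikes that could be taken for it are the purple weights at top (327,232) and (385,183), or side (347,298) and (446,345). I choose the light metal one on the grey round base. The scale's pillar is at top (203,240), the jar at (195,288), the cup at (316,298) and the tape roll at (462,325).

```bash
cat > h.py <<'E'
import numpy as np,cv2
from plant import r,optics,workorder
def world(name,d,c=None):
    c=c or optics.get_calibration(name);E=c["extrinsics"]
    v,u=np.mgrid[:480,:640];P=np.stack([(u-c["cx"])/c["fx"]*d,(v-c["cy"])/c["fy"]*d,d],-1)
    W=(P-E[:3,3])@E[:3,:3];W[d==0]=np.nan
    return W
def rect(xy):
    (c,s,a)=cv2.minAreaRect(xy.astype(np.float32)*1000);return np.round(c,1),np.round(s,1),round(a,1)
def project(name,p,c=None):
    c=c or optics.get_calibration(name);q=c["extrinsics"][:3,:3]@p+c["extrinsics"][:3,3]
    return q[0]/q[2]*c["fx"]+c["cx"],q[1]/q[2]*c["fy"]+c["cy"]
E
python3 - <<'E'
from h import *
T=np.load("top0.npz");S=np.load("side0.npz")
a=cv2.resize(T["p"][200:310,170:420,::-1],None,fx=3.2,fy=3.2,interpolation=2)
cv2.imwrite("pics/tc.png",a[:352])
b=cv2.resize(S["p"][140:400,240:480,::-1],None,fx=2.3,fy=2.3,interpolation=2);cv2.imwrite("pics/sc.png",b)
for n,D,(r0,r1,c0,c1) in (("top",T,(205,275,355,405)),("side",S,(290,400,310,395))):
    W=world(n,D["d"])[r0:r1,c0:c1].reshape(-1,3)
    for lo,hi in((.012,.03),(.075,.09),(.105,.137),(.137,.16)):
        m=W[(W[:,2]>lo)&(W[:,2]<hi)];
        if len(m)>4:print(n,lo,len(m),rect(m[:,:2]),m[:,2].mean().round(4))
for n,D,(r0,r1,c0,c1) in (("top",T,(215,275,180,285)),("side",S,(145,210,275,335))):
    W=world(n,D["d"])[r0:r1,c0:c1].reshape(-1,3)
    for lo,hi in((.004,.03),(.195,.216),(.216,.25),(.255,.268),(.269,.285)):
        m=W[(W[:,2]>lo)&(W[:,2]<hi)];
        if len(m)>4:print(n,lo,len(m),rect(m[:,:2]),m.mean(0).round(3))
E
```

```text
top 0.012 530 (array([ 595.2, -193.1]), array([118.6, 122.4]), 2.3) 0.0193
top 0.075 485 (array([ 597.9, -188.9]), array([117.3,  74.1]), 42.5) 0.0819
top 0.105 13 (array([ 593. , -188.1]), array([126.8,   1.9]), 17.2) 0.1235
top 0.137 199 (array([ 595.7, -193. ]), array([128.2,  13. ]), 17.5) 0.1446
side 0.012 1428 (array([ 610.2, -141.9]), array([232.2, 121.6]), 76.0) 0.019
side 0.075 1222 (array([ 607.3, -139.7]), array([191.4, 123.9]), 80.3) 0.0809
side 0.105 224 (array([ 597.7, -193.8]), array([130.7,  13.9]), 17.5) 0.1224
side 0.137 428 (array([ 598.5, -195.2]), array([130. ,  14.6]), 17.5) 0.1427
top 0.004 1596 (array([595.8, 278.8]), array([186.4, 329.7]), 0.3) [0.569 0.232 0.013]
top 0.216 627 (array([559.2, 239.3]), array([177. ,  89.7]), 72.2) [0.558 0.239 0.237]
top 0.255 541 (array([582.4, 304.2]), array([56.5, 74.6]), 69.1) [0.582 0.302 0.263]
top 0.269 82 (array([592.5, 304.5]), array([29.6, 43. ]), 75.7) [0.583 0.304 0.275]
side 0.004 498 (array([645.7, 910.9]), array([730.4, 262.8]), 86.8) [0.564 0.705 0.015]
side 0.195 181 (array([563.3, 253.9]), array([151.1,  77.8]), 65.3) [0.578 0.279 0.204]
side 0.216 723 (array([561.9, 242. ]), array([186.9,  89.5]), 70.6) [0.566 0.247 0.234]
side 0.255 264 (array([584.5, 300.2]), array([56.1, 74.2]), 69.2) [0.583 0.292 0.262]
side 0.269 43 (array([584.2, 303.4]), array([23.2, 20.5]), 83.4) [0.584 0.3   0.273]
```

View pics/sc.png

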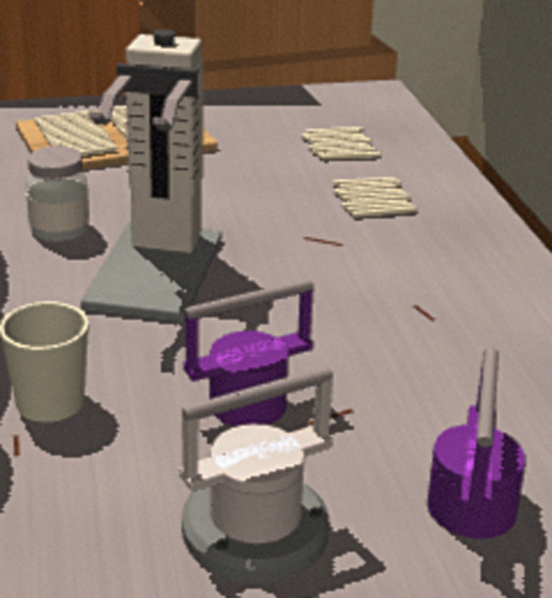

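View pics/tc.png

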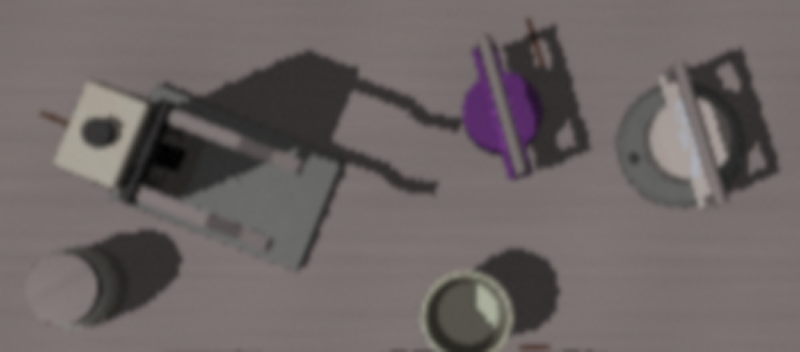

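The side crop shows the metal weight on its grey base, with the handle intact at crop (260,440). The top crop shows the two prongs leaving the pillar towards -y and the free tips. Weight axis is about (0.596,-0.193) with the bar at 17.5°. The base is 120 mm across at z 0.019, which agrees with the description. Moving over to it now.

```bash
cat >> h.py <<'E'
def togo(x,y,z,bar=None):
    "remaining move (cm, tool axes) to TCP x,y,z ; spin options so tool y is perpendicular to the bar yaw (deg)"
    from scipy.spatial.transform import Rotation as R
    s=r.get_state();M=R.from_quat(s["eef_rot"]).as_matrix();d=M.T@(np.array([x,y,z])-s["tool_pos"])*100
    ya=np.degrees(np.arctan2(M[1,0],M[0,0]))   # tool x yaw == bar yaw when aligned
    print("t",s["clock"].__round__(2),"tcp",s["tool_pos"].round(4),"xyaw",ya.round(2),"tilt",M[2,2].round(5),"q7",s["q"][6].round(3),"F",s["contact_force"].round(1),"open",round(s["opening"],3),"ff",round(s["finger_force"],1))
    print("togo tx,ty,tz",d.round(2),end=" ")
    if bar is not None: print("spin",[round((ya-bar+90)%180-90,2)])
    else: print()
E
python3 -m creep '[{"grip":1,"tz":-4},{"grip":1,"tz":-4},{"grip":1,"tx":-2.85,"ty":-2.8},{"grip":1,"tx":-2.85,"ty":-2.8},{"grip":1,"tx":-2.85,"ty":-2.8},{"grip":1,"tx":-2.85,"ty":-2.8},{"grip":1,"tx":-2.85,"ty":-2.8},{"grip":1,"tx":-2.85,"ty":-2.8}]' 25
python3 -m creep '[{"grip":1,"tx":-2.85,"ty":-2.8},{"grip":1,"tx":-2.85,"ty":-2.8},{"grip":1,"tx":-2.85,"ty":-2.8},{"grip":1,"tx":-2.85,"ty":-2.8},{"grip":1,"tx":-2.85,"ty":-2.8},{"grip":1,"tx":-2.85,"ty":-2.8},{"grip":1,"tx":-2.85,"ty":-2.8},{"grip":1,"tx":-2.85,"ty":-2.8}]'
python3 -c "
from h import *
togo(.596,-.1935,.121,17.5);print(r.get_state()['q'].round(3))"
```

```text
t 0.1 tcp [0.2017 0.591  0.238 ] xyaw 161.17 tilt -1.0 q7 -0.215 F [ 1.  -0.2 -0.4] open 1.002 ff 0.0
togo tx,ty,tz [-62.65 -61.5   11.81] spin [np.float64(-36.33)]
[-1.208  0.69  -0.195  1.566  0.157  0.903 -0.215]$[0]: bad value
$[0]: bad value
```

```bash
python3 -m creep '[{"grip":1,"tx":0,"ty":0,"tz":-4,"spin":0},{"grip":1,"tx":0,"ty":0,"tz":-4,"spin":0},{"grip":1,"tx":-2.85,"ty":-2.8,"tz":0,"spin":0},{"grip":1,"tx":-2.85,"ty":-2.8,"tz":0,"spin":0},{"grip":1,"tx":-2.85,"ty":-2.8,"tz":0,"spin":0},{"grip":1,"tx":-2.85,"ty":-2.8,"tz":0,"spin":0},{"grip":1,"tx":-2.85,"ty":-2.8,"tz":0,"spin":0},{"grip":1,"tx":-2.85,"ty":-2.8,"tz":0,"spin":0}]' 25
python3 -c "
from h import *
togo(.596,-.1935,.121,17.5);print(r.get_state()['q'].round(3))"
```

```text
clock: 0.77
tool_pos: [0.3098, 0.3752, 0.3185]
eef_rot: [0.164, 0.987, -0.0, -0.0]
contact_force: [0.7, 0.5, 0.3]
opening: 1.003
finger_force: 0.0
t 0.77 tcp [0.3098 0.3752 0.3185] xyaw 161.18 tilt -1.0 q7 0.143 F [0.7 0.5 0.3] open 1.003 ff 0.0
togo tx,ty,tz [-45.44 -44.59  19.78] spin [np.float64(-36.32)]
[-0.825  0.407 -0.221  1.858  0.112  0.889  0.143]
```

```bash
python3 -m creep '[{"grip":1,"tx":-2.85,"ty":-2.8,"tz":0,"spin":7},{"grip":1,"tx":-2.4,"ty":-3.2,"tz":0,"spin":7},{"grip":1,"tx":-2.0,"ty":-3.5,"tz":0,"spin":7},{"grip":1,"tx":-1.6,"ty":-3.7,"tz":0,"spin":7},{"grip":1,"tx":-1.1,"ty":-3.8,"tz":0,"spin":7},{"grip":1,"tx":-0.7,"ty":-3.9,"tz":0,"spin":7},{"grip":1,"tx":-0.2,"ty":-4.0,"tz":0,"spin":7},{"grip":1,"tx":0.3,"ty":-4.0,"tz":0,"spin":7}]'
python3 -c "
from h import *
togo(.596,-.1935,.121,17.5);print(r.get_state()['q'].round(3))"
```

```text
clock: 1.43
tool_pos: [0.2006, 0.1247, 0.3183]
eef_rot: [0.612, 0.791, -0.001, -0.0]
contact_force: [-0.7, 1.2, 0.6]
opening: 0.996
finger_force: 0.0
t 1.43 tcp [0.2006 0.1247 0.3183] xyaw 104.59 tilt -1.0 q7 -0.499 F [-0.7  1.2  0.6] open 0.996 ff 0.0
togo tx,ty,tz [-40.74  30.27  19.72] spin [np.float64(87.09)]
[-7.310e-01  2.300e-02 -2.200e-02  2.428e+00  1.000e-03  6.920e-01
 -4.990e-01]
```

```bash
python3 -m creep '[{"grip":1,"tx":-3.2,"ty":2.4,"tz":0,"spin":0},{"grip":1,"tx":-3.2,"ty":2.4,"tz":0,"spin":0},{"grip":1,"tx":-3.2,"ty":2.4,"tz":0,"spin":0},{"grip":1,"tx":-3.2,"ty":2.4,"tz":0,"spin":0},{"grip":1,"tx":-3.2,"ty":2.4,"tz":0,"spin":0},{"grip":1,"tx":-3.2,"ty":2.4,"tz":0,"spin":0},{"grip":1,"tx":-3.2,"ty":2.4,"tz":0,"spin":0},{"grip":1,"tx":-3.2,"ty":2.4,"tz":0,"spin":0}]'
python3 -c "
from h import *
togo(.596,-.1935,.121,17.5);print(r.get_state()['q'].round(3))"
```

```text
clock: 2.1
tool_pos: [0.4554, -0.0708, 0.3184]
eef_rot: [0.607, 0.794, -0.0, -0.0]
contact_force: [0.7, 0.4, 0.9]
opening: 0.999
finger_force: 0.0
t 2.1 tcp [ 0.4554 -0.0708  0.3184] xyaw 105.2 tilt -1.0 q7 0.453 F [0.7 0.4 0.9] open 0.999 ff 0.0
togo tx,ty,tz [-15.53  10.36  19.72] spin [np.float64(87.7)]
[-0.11   0.373  0.237  1.939 -0.115  0.843  0.453]
```

```bash
python3 -m creep '[{"grip":1,"tx":-3.1,"ty":2.1,"tz":0,"spin":0},{"grip":1,"tx":-3.1,"ty":2.1,"tz":0,"spin":0},{"grip":1,"tx":-3.1,"ty":2.1,"tz":0,"spin":0},{"grip":1,"tx":-3.1,"ty":2.1,"tz":0,"spin":0},{"grip":1,"tx":-3.1,"ty":2.1,"tz":0,"spin":0},{"grip":1,"tx":0,"ty":0,"tz":1,"spin":7},{"grip":1,"tx":0,"ty":0,"tz":1,"spin":7},{"grip":1,"tx":0,"ty":0,"tz":1,"spin":7}]' >/dev/null
python3 -m creep '[{"grip":1,"tx":0,"ty":0,"tz":0,"spin":7},{"grip":1,"tx":0,"ty":0,"tz":0,"spin":7},{"grip":1,"tx":0,"ty":0,"tz":0,"spin":7},{"grip":1,"tx":0,"ty":0,"tz":0,"spin":7},{"grip":1,"tx":0,"ty":0,"tz":0,"spin":7},{"grip":1,"tx":0,"ty":0,"tz":0,"spin":7},{"grip":1,"tx":0,"ty":0,"tz":0,"spin":7},{"grip":1,"tx":0,"ty":0,"tz":0,"spin":7}]' >/dev/null
python3 -m creep '[{"grip":1,"tx":0,"ty":0,"tz":0,"spin":7},{"grip":1,"tx":0,"ty":0,"tz":0,"spin":3.7},{"grip":1,"tx":0,"ty":0,"tz":0,"spin":0}]'
python3 - <<'E'
from h import *
togo(.596,-.1935,.121,17.5);print(r.get_state()['q'].round(3))
c=optics.get_calibration("wrist");p,d=optics.snapshot("wrist");cv2.imwrite("pics/w1.png",p[:,:,::-1])
W=world("wrist",d,c);print(c["extrinsics"].round(3))
V=W.reshape(-1,3);V=V[np.hypot(V[:,0]-.596,V[:,1]+.1935)<.08]
for lo,hi in((.075,.09),(.137,.16)):
    m=V[(V[:,2]>lo)&(V[:,2]<hi)]
    if len(m)>4:print(lo,len(m),rect(m[:,:2]),m[:,2].max())
E
```

```text
clock: 3.68
tool_pos: [0.5963, -0.1908, 0.288]
eef_rot: [0.988, 0.152, -0.001, -0.0]
contact_force: [-0.2, 0.6, -0.4]
opening: 1.0
finger_force: 0.0
t 3.68 tcp [ 0.5963 -0.1908  0.288 ] xyaw 17.45 tilt -1.0 q7 -0.588 F [-0.2  0.6 -0.4] open 1.0 ff 0.0
togo tx,ty,tz [-0.08  0.25 16.7 ] spin [np.float64(-0.05)]
[-0.107  0.722  0.669  1.525 -0.486  1.067 -0.588]
[[ 0.3   -0.954 -0.    -0.36 ]
 [-0.921 -0.29   0.259  0.446]
 [-0.247 -0.077 -0.966  0.569]
 [ 0.     0.     0.     1.   ]]
0.075 5037 (array([ 598.7, -191. ]), array([ 75.2, 125.4]), 82.0) 0.0840917486110437
0.137 3042 (array([ 598.5, -191.3]), array([129.5,  12.3]), 17.3) 0.14782103793805731
```

View pics/w1.png

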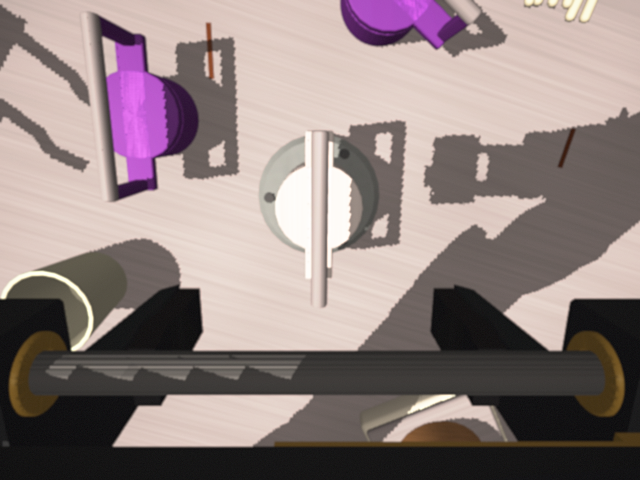

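The wrist view shows the light metal weight on its grey base at (318,200). Its bar stands upright in the picture at u≈319, midway between the fingers, and the purple ones are at (140,110) and (400,20). The choice is confirmed. Descending to grip.

```bash
python3 -m creep '[{"grip":1,"tx":0,"ty":0.2,"tz":3.5,"spin":0},{"grip":1,"tx":0,"ty":0,"tz":3.5,"spin":0},{"grip":1,"tx":0,"ty":0,"tz":3.5,"spin":0},{"grip":1,"tx":0,"ty":0,"tz":3,"spin":0},{"grip":1,"tx":0,"ty":0,"tz":2,"spin":0},{"grip":1,"tx":0,"ty":0,"tz":1.1,"spin":0},{"grip":1,"tx":0,"ty":0,"tz":0,"spin":0}]' >/dev/null
python3 -c "
from h import *
togo(.597,-.193,.1213,17.4)"
python3 -m creep '[{"grip":-1,"tx":0,"ty":0,"tz":0,"spin":0},{"grip":-1,"tx":0,"ty":0,"tz":0,"spin":0},{"grip":-1,"tx":0,"ty":0,"tz":0,"spin":0},{"grip":-1,"tx":0,"ty":0,"tz":0,"spin":0},{"grip":-1,"tx":0,"ty":0,"tz":0,"spin":0},{"grip":-1,"tx":0,"ty":0,"tz":0,"spin":0},{"grip":-1,"tx":0,"ty":0,"tz":0,"spin":0},{"grip":-1,"tx":0,"ty":0,"tz":0,"spin":0}]' 20
python3 -c "
from h import *
togo(.597,-.193,.1213,17.4)"
```

```text
t 4.32 tcp [ 0.5956 -0.1923  0.1203] xyaw 17.59 tilt -0.99999 q7 -0.459 F [0.5 0.  0. ] open 1.002 ff 0.0
togo tx,ty,tz [ 0.11  0.1  -0.1 ] spin [np.float64(0.19)]
clock: 4.98
tool_pos: [0.5971, -0.1932, 0.1228]
eef_rot: [0.988, 0.152, 0.0, 0.0]
contact_force: [0.4, -0.2, -0.2]
opening: 0.42
finger_force: 0.0
t 4.98 tcp [ 0.5971 -0.1932  0.1228] xyaw 17.52 tilt -1.0 q7 -0.46 F [ 0.4 -0.2 -0.2] open 0.42 ff 0.0
togo tx,ty,tz [-0.   -0.02  0.15] spin [np.float64(0.12)]
```

```bash
python3 -m creep '[{"grip":-1,"tx":0,"ty":0,"tz":0.1,"spin":0},{"grip":-1,"tx":0,"ty":0,"tz":0,"spin":0},{"grip":-1,"tx":0,"ty":0,"tz":0,"spin":0},{"grip":-1,"tx":0,"ty":0,"tz":0,"spin":0},{"grip":-1,"tx":0,"ty":0,"tz":0,"spin":0},{"grip":-1,"tx":0,"ty":0,"tz":0,"spin":0}]' 20
python3 -m creep '[{"grip":-1,"tx":0,"ty":0,"tz":0,"spin":-5},{"grip":-1,"tx":0,"ty":0,"tz":0,"spin":-5},{"grip":-1,"tx":0,"ty":0,"tz":0,"spin":-5},{"grip":-1,"tx":0,"ty":0,"tz":0,"spin":-5},{"grip":-1,"tx":0,"ty":0,"tz":0,"spin":-5},{"grip":-1,"tx":0,"ty":0,"tz":-0.01,"spin":-5}]'
python3 -c "
from h import *
togo(.597,-.193,.1213,17.4);print(r.get_state()['moment'])"
```

```text
clock: 5.48
tool_pos: [0.5969, -0.1928, 0.1216]
eef_rot: [0.988, 0.152, -0.0, -0.0]
contact_force: [-0.6, 0.7, 1.0]
opening: 0.126
finger_force: 19.7
clock: 5.98
tool_pos: [0.597, -0.1934, 0.1216]
eef_rot: [0.914, 0.405, -0.0, 0.0]
contact_force: [-0.0, -0.6, -2.6]
opening: 0.125
finger_force: 19.9
t 5.98 tcp [ 0.597  -0.1934  0.1216] xyaw 47.75 tilt -1.0 q7 -0.075 F [-0.  -0.6 -2.6] open 0.125 ff 19.9
togo tx,ty,tz [ 0.04 -0.03  0.03] spin [np.float64(30.35)]
[-0.06181441  0.1128384  -0.00339444]
```

```bash
python3 -m creep '[{"grip":-1,"tx":0,"ty":0,"tz":-0.0233,"spin":-7},{"grip":-1,"tx":0,"ty":0,"tz":-0.0233,"spin":-7},{"grip":-1,"tx":0,"ty":0,"tz":-0.0233,"spin":-7},{"grip":-1,"tx":0,"ty":0,"tz":-0.0233,"spin":-7},{"grip":-1,"tx":0,"ty":0,"tz":-0.0233,"spin":-7},{"grip":-1,"tx":0,"ty":0,"tz":-0.0233,"spin":-7},{"grip":-1,"tx":0,"ty":0,"tz":-0.0233,"spin":-7},{"grip":-1,"tx":0,"ty":0,"tz":-0.0233,"spin":-7}]'
python3 -c "
from h import *
togo(.597,-.193,.1213,17.4);print(r.get_state()['moment'],r.get_state()['q'])"
```

```text
clock: 6.65
tool_pos: [0.5972, -0.1934, 0.1234]
eef_rot: [0.617, 0.787, -0.0, 0.0]
contact_force: [1.0, -0.3, -3.2]
opening: 0.13
finger_force: 19.9
t 6.65 tcp [ 0.5972 -0.1934  0.1234] xyaw 103.84 tilt -1.0 q7 0.613 F [ 1.  -0.3 -3.2] open 0.13 ff 19.9
togo tx,ty,tz [ 0.04 -0.01  0.21] spin [np.float64(86.44)]
[-0.0589449  -0.11590853 -0.07289922] [ 0.17520346  0.84138891  0.11802299  1.66237102 -0.14606211  0.64606004
  0.61254296]
```

```bash
python3 -m creep '[{"grip":-1,"tx":0,"ty":0,"tz":-0.0233,"spin":-7},{"grip":-1,"tx":0,"ty":0,"tz":-0.0233,"spin":-7},{"grip":-1,"tx":0,"ty":0,"tz":-0.0233,"spin":-7},{"grip":-1,"tx":0,"ty":0,"tz":-0.0233,"spin":-7},{"grip":-1,"tx":0,"ty":0,"tz":-0.0233,"spin":-7},{"grip":-1,"tx":0,"ty":0,"tz":-0.0233,"spin":-7},{"grip":-1,"tx":0,"ty":0,"tz":-0.0233,"spin":-7},{"grip":-1,"tx":0,"ty":0,"tz":-0.0233,"spin":-7}]'
python3 -m creep '[{"grip":-1,"tx":0,"ty":0,"tz":-0.0233,"spin":-7},{"grip":-1,"tx":0,"ty":0,"tz":-0.0233,"spin":-7},{"grip":-1,"tx":0,"ty":0,"tz":-0.0233,"spin":-7},{"grip":-1,"tx":0,"ty":0,"tz":-0.0233,"spin":-7}]' > /dev/null
python3 -c "
from h import *
togo(.597,-.193,.1213,17.4);print(r.get_state()['moment'],r.get_state()['q'])"
```

```text
clock: 7.32
tool_pos: [0.5972, -0.1937, 0.1253]
eef_rot: [0.175, 0.985, -0.0, 0.0]
contact_force: [0.7, 0.2, -2.2]
opening: 0.128
finger_force: 20.0
t 7.65 tcp [ 0.5974 -0.1937  0.1263] xyaw -172.18 tilt -1.0 q7 1.652 F [ 1.3 -0.2 -1.2] open 0.13 ff 20.0
togo tx,ty,tz [0.03 0.07 0.5 ] spin [np.float64(-9.58)]
[ 0.04734778 -0.2200418  -0.07749975] [ 0.3959495   0.842623   -0.28488973  1.64754504  0.33260016  0.69853431
  1.65226667]
```

```bash
python3 -m creep '[{"grip":-1,"tx":0,"ty":0,"tz":-0.0233,"spin":-7},{"grip":-1,"tx":0,"ty":0,"tz":-0.0233,"spin":-7},{"grip":-1,"tx":0,"ty":0,"tz":-0.0233,"spin":-7},{"grip":-1,"tx":0,"ty":0,"tz":-0.0233,"spin":-7},{"grip":-1,"tx":0,"ty":0,"tz":-0.0233,"spin":-7},{"grip":-1,"tx":0,"ty":0,"tz":-0.0233,"spin":-7},{"grip":-1,"tx":0,"ty":0,"tz":-0.0233,"spin":-7},{"grip":-1,"tx":0,"ty":0,"tz":-0.0233,"spin":-7}]'
python3 -c "
from h import *
togo(.597,-.193,.1213,17.4);print(r.get_state()['moment'],r.get_state()['q'])"
```

```text
clock: 8.32
tool_pos: [0.5976, -0.1935, 0.1283]
eef_rot: [-0.529, 0.849, -0.0, 0.001]
contact_force: [0.5, 1.6, -0.7]
opening: 0.128
finger_force: 19.8
t 8.32 tcp [ 0.5976 -0.1935  0.1283] xyaw -116.19 tilt -1.0 q7 2.401 F [ 0.5  1.6 -0.7] open 0.128 ff 19.8
togo tx,ty,tz [-0.02  0.08  0.7 ] spin [np.float64(46.41)]
[ 0.27382346 -0.2122632  -0.03898741] [ 0.53555979  0.88004876 -0.55157072  1.63812223  0.59969841  0.79718292
  2.4014501 ]
```

```bash
python3 -m creep '[{"grip":-0.3,"tx":0,"ty":0,"tz":0,"spin":0},{"grip":-0.3,"tx":0,"ty":0,"tz":0,"spin":0},{"grip":-0.3,"tx":0,"ty":0,"tz":0,"spin":0},{"grip":-0.3,"tx":0,"ty":0,"tz":0,"spin":0},{"grip":-0.3,"tx":0,"ty":0,"tz":-2,"spin":0},{"grip":-0.3,"tx":0,"ty":0,"tz":-2,"spin":0},{"grip":-0.3,"tx":0,"ty":0,"tz":0,"spin":5},{"grip":-0.3,"tx":0,"ty":0,"tz":0,"spin":7}]'
python3 -m creep '[{"grip":-0.3,"tx":0,"ty":0,"tz":0,"spin":7},{"grip":-0.3,"tx":0,"ty":0,"tz":0,"spin":7},{"grip":-0.3,"tx":0,"ty":0,"tz":0,"spin":7},{"grip":-0.3,"tx":0,"ty":0,"tz":0,"spin":7},{"grip":-0.3,"tx":0,"ty":0,"tz":0,"spin":7},{"grip":-0.3,"tx":0,"ty":0,"tz":0,"spin":7},{"grip":-0.3,"tx":0,"ty":0,"tz":0,"spin":7},{"grip":-0.3,"tx":0,"ty":0,"tz":0,"spin":7}]' >/dev/null
python3 -m creep '[{"grip":-0.3,"tx":0,"ty":0,"tz":0,"spin":7},{"grip":-0.3,"tx":0,"ty":0,"tz":0,"spin":7},{"grip":-0.3,"tx":0,"ty":0,"tz":0,"spin":7},{"grip":-0.3,"tx":0,"ty":0,"tz":0,"spin":7},{"grip":-0.3,"tx":0,"ty":0,"tz":0,"spin":7},{"grip":-0.3,"tx":0,"ty":0,"tz":0,"spin":7},{"grip":-0.3,"tx":0,"ty":0,"tz":0,"spin":7},{"grip":-0.3,"tx":0,"ty":0,"tz":0,"spin":7}]' >/dev/null
python3 -m creep '[{"grip":-0.3,"tx":0,"ty":0,"tz":0,"spin":7},{"grip":-0.3,"tx":0,"ty":0,"tz":0,"spin":7},{"grip":-0.3,"tx":0,"ty":0,"tz":0,"spin":7},{"grip":-0.3,"tx":0,"ty":0,"tz":0,"spin":7},{"grip":-0.3,"tx":0,"ty":0,"tz":0,"spin":7},{"grip":-0.3,"tx":0,"ty":0,"tz":0,"spin":7},{"grip":-0.3,"tx":0,"ty":0,"tz":0,"spin":7},{"grip":-0.3,"tx":0,"ty":0,"tz":0,"spin":7}]' >/dev/null
python3 - <<'E'
from h import *
togo(.597,-.193,.128,63.8);print(r.get_state()['q'])
c=optics.get_calibration("wrist");p,d=optics.snapshot("wrist")
V=world("wrist",d,c).reshape(-1,3);V=V[np.hypot(V[:,0]-.596,V[:,1]+.1935)<.08]
m=V[(V[:,2]>.138)&(V[:,2]<.165)];print(len(m),rect(m[:,:2]),m[:,2].max())
E
```

```text
clock: 8.98
tool_pos: [0.5979, -0.1933, 0.1697]
eef_rot: [-0.432, 0.902, -0.001, 0.001]
contact_force: [-0.2, 1.2, -0.5]
opening: 0.349
finger_force: 0.0
t 10.98 tcp [ 0.5972 -0.1928  0.1685] xyaw 63.11 tilt -1.0 q7 0.056 F [-0.6  0.1 -0.2] open 0.354 ff 0.0
togo tx,ty,tz [-0.03 -0.01  4.05] spin [np.float64(-0.69)]
[ 0.07529738  0.79766277  0.30292552  1.6394235  -0.31793832  0.75287941
  0.05643494]
7023 (array([ 598.8, -192.4]), array([129.8,  12.5]), 64.7) 0.15455347841124994
```

```bash
python3 -m creep '[{"grip":-0.3,"tx":0,"ty":0,"tz":2,"spin":-0.8},{"grip":-0.3,"tx":0,"ty":0,"tz":1.5,"spin":0},{"grip":-0.3,"tx":0,"ty":0,"tz":0.5,"spin":0},{"grip":-1,"tx":0,"ty":0,"tz":0,"spin":0},{"grip":-1,"tx":0,"ty":0,"tz":0,"spin":0},{"grip":-1,"tx":0,"ty":0,"tz":0,"spin":0},{"grip":-1,"tx":0,"ty":0,"tz":0,"spin":0},{"grip":-1,"tx":0,"ty":0,"tz":0,"spin":0}]'
python3 -m creep '[{"grip":-1,"tx":0,"ty":0,"tz":0,"spin":0},{"grip":-1,"tx":0,"ty":0,"tz":-0.0233,"spin":-7},{"grip":-1,"tx":0,"ty":0,"tz":-0.0233,"spin":-7},{"grip":-1,"tx":0,"ty":0,"tz":-0.0233,"spin":-7},{"grip":-1,"tx":0,"ty":0,"tz":-0.0233,"spin":-7},{"grip":-1,"tx":0,"ty":0,"tz":-0.0233,"spin":-7},{"grip":-1,"tx":0,"ty":0,"tz":-0.0233,"spin":-7},{"grip":-1,"tx":0,"ty":0,"tz":-0.0233,"spin":-7}]'
python3 -c "
from h import *
togo(.597,-.193,.128,63.8)"
```

```text
clock: 11.7
tool_pos: [0.5978, -0.1935, 0.1292]
eef_rot: [0.847, 0.532, 0.001, 0.001]
contact_force: [0.8, 0.1, 1.1]
opening: 0.127
finger_force: 20.0
clock: 12.37
tool_pos: [0.5973, -0.1936, 0.1307]
eef_rot: [0.547, 0.837, 0.0, 0.001]
contact_force: [-0.2, 0.4, 1.9]
opening: 0.126
finger_force: 20.0
t 12.37 tcp [ 0.5973 -0.1936  0.1307] xyaw 113.64 tilt -1.0 q7 0.692 F [-0.2  0.4  1.9] open 0.126 ff 20.0
togo tx,ty,tz [ 0.07 -0.01  0.27] spin [np.float64(49.84)]
```

```bash
python3 -m creep '[{"grip":-1,"tx":0,"ty":0,"tz":-0.0233,"spin":-7},{"grip":-1,"tx":0,"ty":0,"tz":-0.0233,"spin":-7},{"grip":-1,"tx":0,"ty":0,"tz":-0.0233,"spin":-7},{"grip":-1,"tx":0,"ty":0,"tz":-0.0233,"spin":-7},{"grip":-1,"tx":0,"ty":0,"tz":-0.0233,"spin":-7},{"grip":-1,"tx":0,"ty":0,"tz":-0.0233,"spin":-7},{"grip":-1,"tx":0,"ty":0,"tz":-0.0233,"spin":-7},{"grip":-1,"tx":0,"ty":0,"tz":-0.0233,"spin":-7}]'
python3 -m creep '[{"grip":-1,"tx":0,"ty":0,"tz":-0.0233,"spin":-7},{"grip":-1,"tx":0,"ty":0,"tz":-0.0233,"spin":-7},{"grip":-1,"tx":0,"ty":0,"tz":-0.0233,"spin":-7},{"grip":-1,"tx":0,"ty":0,"tz":-0.0233,"spin":-7},{"grip":-1,"tx":0,"ty":0,"tz":-0.0233,"spin":-7},{"grip":-1,"tx":0,"ty":0,"tz":-0.0233,"spin":-7},{"grip":-1,"tx":0,"ty":0,"tz":-0.0233,"spin":-7},{"grip":-1,"tx":0,"ty":0,"tz":-0.0233,"spin":-7}]'
python3 -m creep '[{"grip":-1,"tx":0,"ty":0,"tz":-0.0233,"spin":-7},{"grip":-1,"tx":0,"ty":0,"tz":-0.0233,"spin":-7},{"grip":-1,"tx":0,"ty":0,"tz":-0.0233,"spin":-7},{"grip":-1,"tx":0,"ty":0,"tz":0,"spin":0}]'
python3 -c "
from h import *
togo(.597,-.193,.128,63.8)"
```

```text
clock: 13.03
tool_pos: [0.5978, -0.1933, 0.1326]
eef_rot: [0.09, 0.996, -0.0, 0.001]
contact_force: [0.5, 0.2, 1.9]
opening: 0.129
finger_force: 20.0
clock: 13.7
tool_pos: [0.5973, -0.1933, 0.1343]
eef_rot: [-0.388, 0.922, -0.0, 0.0]
contact_force: [0.3, -0.3, 1.2]
opening: 0.128
finger_force: 20.0
clock: 14.03
tool_pos: [0.5974, -0.1936, 0.135]
eef_rot: [-0.548, 0.837, -0.0, 0.0]
contact_force: [-0.4, 0.4, 3.7]
opening: 0.13
finger_force: 19.8
t 14.03 tcp [ 0.5974 -0.1936  0.135 ] xyaw -113.54 tilt -1.0 q7 2.42 F [-0.4  0.4  3.7] open 0.13 ff 19.8
togo tx,ty,tz [-0.04  0.07  0.7 ] spin [np.float64(2.66)]
```

```bash
python3 -m creep '[{"grip":-0.3,"tx":0,"ty":0,"tz":0,"spin":0},{"grip":-0.3,"tx":0,"ty":0,"tz":0,"spin":0},{"grip":-0.3,"tx":0,"ty":0,"tz":0,"spin":0},{"grip":-0.3,"tx":0,"ty":0,"tz":0,"spin":0},{"grip":-0.3,"tx":0,"ty":0,"tz":-2,"spin":0},{"grip":-0.3,"tx":0,"ty":0,"tz":-2,"spin":0},{"grip":-0.3,"tx":0,"ty":0,"tz":0,"spin":5},{"grip":-0.3,"tx":0,"ty":0,"tz":0,"spin":7}]'
python3 -m creep '[{"grip":-0.3,"tx":0,"ty":0,"tz":0,"spin":7},{"grip":-0.3,"tx":0,"ty":0,"tz":0,"spin":7},{"grip":-0.3,"tx":0,"ty":0,"tz":0,"spin":7},{"grip":-0.3,"tx":0,"ty":0,"tz":0,"spin":7},{"grip":-0.3,"tx":0,"ty":0,"tz":0,"spin":7},{"grip":-0.3,"tx":0,"ty":0,"tz":0,"spin":7},{"grip":-0.3,"tx":0,"ty":0,"tz":0,"spin":7},{"grip":-0.3,"tx":0,"ty":0,"tz":0,"spin":7}]' >/dev/null
python3 -m creep '[{"grip":-0.3,"tx":0,"ty":0,"tz":0,"spin":7},{"grip":-0.3,"tx":0,"ty":0,"tz":0,"spin":7},{"grip":-0.3,"tx":0,"ty":0,"tz":0,"spin":7},{"grip":-0.3,"tx":0,"ty":0,"tz":0,"spin":7},{"grip":-0.3,"tx":0,"ty":0,"tz":0,"spin":7},{"grip":-0.3,"tx":0,"ty":0,"tz":0,"spin":7},{"grip":-0.3,"tx":0,"ty":0,"tz":0,"spin":7},{"grip":-0.3,"tx":0,"ty":0,"tz":0,"spin":7}]' >/dev/null
python3 -m creep '[{"grip":-0.3,"tx":0,"ty":0,"tz":0,"spin":7},{"grip":-0.3,"tx":0,"ty":0,"tz":0,"spin":7},{"grip":-0.3,"tx":0,"ty":0,"tz":0,"spin":7},{"grip":-0.3,"tx":0,"ty":0,"tz":0,"spin":7},{"grip":-0.3,"tx":0,"ty":0,"tz":0,"spin":7},{"grip":-0.3,"tx":0,"ty":0,"tz":0,"spin":7},{"grip":-0.3,"tx":0,"ty":0,"tz":0,"spin":7},{"grip":-0.3,"tx":0,"ty":0,"tz":0,"spin":7}]' >/dev/null
python3 - <<'E'
from h import *
togo(.597,-.193,.135,66.5);print(r.get_state()['q'])
c=optics.get_calibration("wrist");p,d=optics.snapshot("wrist")
V=world("wrist",d,c).reshape(-1,3);V=V[np.hypot(V[:,0]-.596,V[:,1]+.1935)<.08]
m=V[(V[:,2]>.14)&(V[:,2]<.175)];print(len(m),rect(m[:,:2]),m[:,2].max())
E
```

```text
clock: 14.7
tool_pos: [0.5978, -0.1932, 0.1755]
eef_rot: [-0.454, 0.891, -0.001, 0.001]
contact_force: [-0.5, -0.2, 0.1]
opening: 0.351
finger_force: 0.0
t 16.7 tcp [ 0.597  -0.1928  0.1743] xyaw 65.94 tilt -1.0 q7 0.052 F [ 1.2 -0.1 -0. ] open 0.353 ff 0.0
togo tx,ty,tz [-0.02  0.01  3.93] spin [np.float64(-0.56)]
[ 0.10269782  0.78323367  0.25098297  1.63333993 -0.25818341  0.75789017
  0.05209034]
7081 (array([ 599.1, -193.2]), array([127.8,  47. ]), 81.6) 0.1749833745160378
```

```bash
python3 -m creep '[{"grip":-0.3,"tx":0,"ty":0,"tz":2,"spin":-0.6},{"grip":-0.3,"tx":0,"ty":0,"tz":1.5,"spin":0},{"grip":-0.3,"tx":0,"ty":0,"tz":0.5,"spin":0},{"grip":-1,"tx":0,"ty":0,"tz":0,"spin":0},{"grip":-1,"tx":0,"ty":0,"tz":0,"spin":0},{"grip":-1,"tx":0,"ty":0,"tz":0,"spin":0},{"grip":-1,"tx":0,"ty":0,"tz":0,"spin":0},{"grip":-1,"tx":0,"ty":0,"tz":0,"spin":0}]' >/dev/null
python3 -m creep '[{"grip":-1,"tx":0,"ty":0,"tz":0,"spin":0},{"grip":-1,"tx":0,"ty":0,"tz":-0.0233,"spin":-7},{"grip":-1,"tx":0,"ty":0,"tz":-0.0233,"spin":-7},{"grip":-1,"tx":0,"ty":0,"tz":-0.0233,"spin":-7},{"grip":-1,"tx":0,"ty":0,"tz":-0.0233,"spin":-7},{"grip":-1,"tx":0,"ty":0,"tz":-0.0233,"spin":-7},{"grip":-1,"tx":0,"ty":0,"tz":-0.0233,"spin":-7},{"grip":-1,"tx":0,"ty":0,"tz":-0.0233,"spin":-7}]'
python3 -m creep '[{"grip":-1,"tx":0,"ty":0,"tz":-0.0233,"spin":-7},{"grip":-1,"tx":0,"ty":0,"tz":-0.0233,"spin":-7},{"grip":-1,"tx":0,"ty":0,"tz":-0.0233,"spin":-7},{"grip":-1,"tx":0,"ty":0,"tz":-0.0233,"spin":-7},{"grip":-1,"tx":0,"ty":0,"tz":-0.0233,"spin":-7},{"grip":-1,"tx":0,"ty":0,"tz":-0.0233,"spin":-7},{"grip":-1,"tx":0,"ty":0,"tz":-0.0233,"spin":-7},{"grip":-1,"tx":0,"ty":0,"tz":-0.0233,"spin":-7}]'
python3 -m creep '[{"grip":-1,"tx":0,"ty":0,"tz":-0.0233,"spin":-7},{"grip":-1,"tx":0,"ty":0,"tz":-0.0233,"spin":-7},{"grip":-1,"tx":0,"ty":0,"tz":-0.0233,"spin":-7},{"grip":-1,"tx":0,"ty":0,"tz":-0.0233,"spin":-7},{"grip":-1,"tx":0,"ty":0,"tz":-0.0233,"spin":-7},{"grip":-1,"tx":0,"ty":0,"tz":-0.0233,"spin":-7},{"grip":-1,"tx":0,"ty":0,"tz":-0.0233,"spin":-7},{"grip":-1,"tx":0,"ty":0,"tz":-0.0233,"spin":-7}]'
python3 -c "
from h import *
togo(.597,-.193,.135,66.4)"
```

```text
clock: 18.08
tool_pos: [0.5979, -0.1934, 0.1368]
eef_rot: [0.528, 0.849, 0.0, 0.001]
contact_force: [-0.1, -0.2, 2.2]
opening: 0.128
finger_force: 20.0
clock: 18.75
tool_pos: [0.5975, -0.1933, 0.1387]
eef_rot: [0.068, 0.998, -0.0, 0.001]
contact_force: [-0.4, 0.7, 1.4]
opening: 0.125
finger_force: 20.0
clock: 19.42
tool_pos: [0.5977, -0.1937, 0.1405]
eef_rot: [-0.408, 0.913, -0.001, 0.001]
contact_force: [-1.5, -0.2, 1.4]
opening: 0.127
finger_force: 20.0
t 19.42 tcp [ 0.5977 -0.1937  0.1405] xyaw -131.79 tilt -1.0 q7 2.144 F [-1.5 -0.2  1.4] open 0.127 ff 20.0
togo tx,ty,tz [-0.01  0.1   0.55] spin [np.float64(-18.19)]
```

```bash
python3 -m creep '[{"grip":-1,"tx":0,"ty":0,"tz":-0.0233,"spin":-7},{"grip":-1,"tx":0,"ty":0,"tz":-0.0233,"spin":-7},{"grip":-1,"tx":0,"ty":0,"tz":-0.0233,"spin":-7},{"grip":-1,"tx":0,"ty":0,"tz":-0.0233,"spin":-7},{"grip":-1,"tx":0,"ty":0,"tz":0,"spin":0},{"grip":-1,"tx":0,"ty":0,"tz":-0.1,"spin":0},{"grip":-1,"tx":0,"ty":0,"tz":-0.1,"spin":0},{"grip":-1,"tx":0,"ty":0,"tz":0,"spin":0}]' 40
python3 -c "
from h import *
togo(.597,-.193,.135,66.4)"
```

```text
clock: 20.08
tool_pos: [0.5964, -0.1933, 0.1421]
eef_rot: [-0.614, 0.789, 0.0, -0.001]
contact_force: [0.8, 0.6, -4.1]
opening: 0.12
finger_force: 40.1
t 20.08 tcp [ 0.5964 -0.1933  0.1421] xyaw -104.2 tilt -1.0 q7 2.538 F [ 0.8  0.6 -4.1] open 0.12 ff 40.1
togo tx,ty,tz [-0.04 -0.05  0.71] spin [np.float64(9.4)]
```

```bash
python3 -m creep '[{"grip":-1,"tx":0,"ty":0,"tz":-0.2,"spin":0},{"grip":-1,"tx":0,"ty":0,"tz":-0.3,"spin":0},{"grip":-1,"tx":0,"ty":0,"tz":-0.3,"spin":0},{"grip":-1,"tx":0,"ty":0,"tz":0,"spin":0}]'
python3 -c "
from h import *
togo(.597,-.193,.135,66.4)"
```

```text
clock: 20.42
tool_pos: [0.5971, -0.1934, 0.1512]
eef_rot: [-0.615, 0.789, -0.0, -0.0]
contact_force: [0.5, -0.3, -4.2]
opening: 0.119
finger_force: 40.1
t 20.42 tcp [ 0.5971 -0.1934  0.1512] xyaw -104.11 tilt -1.0 q7 2.546 F [ 0.5 -0.3 -4.2] open 0.119 ff 40.1
togo tx,ty,tz [-0.04  0.02  1.62] spin [np.float64(9.49)]
```

```bash
python3 -m creep '[{"grip":-1,"tx":0,"ty":0,"tz":-2,"spin":0},{"grip":-1,"tx":0,"ty":0,"tz":-3,"spin":0},{"grip":-1,"tx":0,"ty":0,"tz":-3,"spin":0},{"grip":-1,"tx":0,"ty":0,"tz":-3,"spin":0},{"grip":-1,"tx":0,"ty":0,"tz":-2,"spin":0},{"grip":-1,"tx":0,"ty":0,"tz":0,"spin":0}]'
python3 - <<'E'
from h import *
Dt=np.load("top0.npz");Ds=np.load("side0.npz")
for a in(69.2,70.5):
  A=np.radians(a);ex=np.array([np.cos(A),np.sin(A)]);ey=np.array([-ex[1],ex[0]])
  for n,D in(("top",Dt),("side",Ds)):
    W=world(n,D["d"]).reshape(-1,3);m=W[(np.abs(W[:,2]-.235)<.03)]
    u=(m[:,:2]-[.5835,.3025])@ex+.127;v=(m[:,:2]-[.5835,.3025])@ey
    k=(u>-.06)&(u<.085)&(abs(v)<.06);u,v,z=u[k],v[k],m[k,2]
    print(a,n)
    for side in(-1,1):
      for lo in np.arange(-.06,.085,.012):
        q=(u>=lo)&(u<lo+.012)&(v*side>0)
        if q.sum()>2:print("  side",side,"u",round(lo+.006,3),q.sum(),"v",np.percentile(v[q],[5,50,95]).round(4),"z",np.percentile(z[q],[5,50,95]).round(4))
E
```

```text
clock: 20.92
tool_pos: [0.5995, -0.193, 0.2854]
eef_rot: [-0.615, 0.789, -0.003, 0.003]
contact_force: [1.1, -0.1, -4.0]
opening: 0.12
finger_force: 40.1
69.2 top
  side -1 u -0.03 9 v [-0.0356 -0.0313 -0.0259] z [0.2324 0.2376 0.2402]
  side -1 u -0.018 17 v [-0.0361 -0.0304 -0.0259] z [0.2289 0.2325 0.2382]
  side -1 u -0.006 17 v [-0.0357 -0.0312 -0.0262] z [0.2208 0.2252 0.2284]
  side -1 u 0.006 24 v [-0.0366 -0.0313 -0.0259] z [0.2176 0.2238 0.2285]
  side -1 u 0.018 23 v [-0.0362 -0.0313 -0.0261] z [0.2258 0.2317 0.2347]
  side -1 u 0.03 22 v [-0.0368 -0.0312 -0.0262] z [0.2337 0.2382 0.2406]
  side -1 u 0.042 22 v [-0.037  -0.0318 -0.0263] z [0.2344 0.2384 0.2414]
  side -1 u 0.054 21 v [-0.0366 -0.0317 -0.0265] z [0.2348 0.2365 0.2396]
  side -1 u 0.066 21 v [-0.0371 -0.0319 -0.027 ] z [0.234  0.2376 0.241 ]
  side -1 u 0.078 20 v [-0.0369 -0.0317 -0.0266] z [0.2347 0.2375 0.2411]
  side -1 u 0.09 3 v [-0.0333 -0.0311 -0.0302] z [0.2337 0.2382 0.2428]
  side 1 u -0.03 9 v [0.0323 0.0363 0.0415] z [0.2329 0.2347 0.241 ]
  side 1 u -0.018 20 v [0.0313 0.037  0.0426] z [0.2303 
[... 4365 characters left out ...]

  side 1 u -0.03 14 v [0.0328 0.0386 0.0433] z [0.2311 0.2342 0.2367]
  side 1 u -0.018 10 v [0.0317 0.0339 0.0413] z [0.2227 0.2268 0.2307]
  side 1 u -0.006 8 v [0.0318 0.0361 0.0427] z [0.218  0.2206 0.2229]
  side 1 u 0.006 15 v [0.0315 0.0349 0.0415] z [0.2157 0.2226 0.2251]
  side 1 u 0.018 29 v [0.0313 0.0353 0.0419] z [0.2238 0.2296 0.2345]
  side 1 u 0.03 17 v [0.0312 0.0361 0.0419] z [0.2321 0.2354 0.2374]
  side 1 u 0.042 11 v [0.0296 0.0336 0.0402] z [0.2318 0.2361 0.238 ]
  side 1 u 0.054 13 v [0.0301 0.0338 0.0422] z [0.232  0.2357 0.2374]
  side 1 u 0.066 12 v [0.0297 0.0346 0.0412] z [0.2343 0.2365 0.2376]
  side 1 u 0.078 11 v [0.0285 0.0335 0.0396] z [0.2329 0.2361 0.2375]
```

```bash
python3 -m creep '[{"grip":-1,"tx":-1.2,"ty":0.8,"tz":0,"spin":0},{"grip":-1,"tx":-2.5,"ty":1.65,"tz":0,"spin":0},{"grip":-1,"tx":-2.5,"ty":1.65,"tz":0,"spin":0},{"grip":-1,"tx":-2.5,"ty":1.65,"tz":0,"spin":0},{"grip":-1,"tx":-2.5,"ty":1.65,"tz":0,"spin":0},{"grip":-1,"tx":-2.5,"ty":1.65,"tz":0,"spin":0},{"grip":-1,"tx":-2.5,"ty":1.65,"tz":0,"spin":0},{"grip":-1,"tx":-2.5,"ty":1.65,"tz":0,"spin":0}]' > /dev/null
python3 -m creep '[{"grip":-1,"tx":-2.5,"ty":1.65,"tz":0,"spin":0},{"grip":-1,"tx":-2.5,"ty":1.65,"tz":0,"spin":0},{"grip":-1,"tx":-1.2,"ty":0.8,"tz":0,"spin":0},{"grip":-1,"tx":0,"ty":0,"tz":0,"spin":4},{"grip":-1,"tx":0,"ty":0,"tz":0,"spin":7},{"grip":-1,"tx":0,"ty":0,"tz":0,"spin":7},{"grip":-1,"tx":0,"ty":0,"tz":0,"spin":7},{"grip":-1,"tx":0,"ty":0,"tz":0,"spin":7}]' 
python3 -m creep '[{"grip":-1,"tx":0,"ty":0,"tz":0,"spin":7},{"grip":-1,"tx":0,"ty":0,"tz":0,"spin":7},{"grip":-1,"tx":0,"ty":0,"tz":0,"spin":7},{"grip":-1,"tx":0,"ty":0,"tz":0,"spin":7},{"grip":-1,"tx":0,"ty":0,"tz":0,"spin":7},{"grip":-1,"tx":0,"ty":0,"tz":0,"spin":7},{"grip":-1,"tx":0,"ty":0,"tz":0,"spin":7},{"grip":-1,"tx":0,"ty":0,"tz":0,"spin":7}]'
python3 -c "
from h import *
togo(.501,.09,.2385,159)"
```

```text
clock: 22.25
tool_pos: [0.4971, 0.0877, 0.2793]
eef_rot: [-0.371, 0.929, 0.0, -0.001]
contact_force: [0.2, 0.3, -4.4]
opening: 0.122
finger_force: 40.1
clock: 22.92
tool_pos: [0.4971, 0.0877, 0.2794]
eef_rot: [0.108, 0.994, -0.001, -0.001]
contact_force: [-0.2, 0.3, -4.3]
opening: 0.118
finger_force: 40.1
t 22.92 tcp [0.4971 0.0877 0.2794] xyaw 167.55 tilt -1.0 q7 0.803 F [-0.2  0.3 -4.3] open 0.118 ff 40.1
togo tx,ty,tz [-0.34  0.31  4.09] spin [np.float64(8.55)]
```

```bash
python3 -m creep '[{"grip":-1,"tx":-0.3,"ty":0.3,"tz":1.5,"spin":4.5},{"grip":-1,"tx":0,"ty":0,"tz":1.6,"spin":4},{"grip":-1,"tx":0,"ty":0,"tz":1,"spin":0},{"grip":-1,"tx":0,"ty":0,"tz":0,"spin":0},{"grip":-1,"tx":0,"ty":0,"tz":0,"spin":0},{"grip":-1,"tx":0,"ty":0,"tz":0,"spin":0}]'
python3 - <<'E'
from h import *
togo(.501,.09,.2385,159)
for n in("top","side","wrist"):
    c=optics.get_calibration(n);p,d=optics.snapshot(n);np.savez(f"{n}2.npz",p=p,d=d)
    if n!="top":cv2.imwrite(f"pics/{n}2.png",p[:,:,::-1])
    W=world(n,d,c).reshape(-1,3)
    A=np.radians(69);ex=np.array([np.cos(A),np.sin(A)]);ey=np.array([-ex[1],ex[0]])
    u=(W[:,:2]-[.537,.1835])@ex;v=(W[:,:2]-[.537,.1835])@ey
    k=(abs(v)<.075)&(abs(u+.1)<.02)&(W[:,2]>.248)&(W[:,2]<.27)
    print(n,"bar",k.sum(),np.percentile(u[k],[2,50,98]).round(4),np.percentile(v[k],[2,98]).round(4),np.percentile(W[k,2],[50,98]).round(4))
    for s in(-1,1):
        for s2 in (-1,1):
            k=(abs(v-s*.034)<.012)&(abs(u-s2*.018)<.006)&(abs(W[:,2]-.228)<.015)
            print("  prong",s,s2,k.sum(),"v",np.percentile(v[k],[5,95]).round(4) if k.sum() else'',np.median(W[k,2]).round(4) if k.sum() else '')
E
```

```text
clock: 23.42
tool_pos: [0.5016, 0.0906, 0.2397]
eef_rot: [0.179, 0.984, 0.0, -0.0]
contact_force: [1.1, 0.5, -4.0]
opening: 0.121
finger_force: 40.1
t 23.42 tcp [0.5016 0.0906 0.2397] xyaw 159.43 tilt -1.0 q7 0.652 F [ 1.1  0.5 -4. ] open 0.121 ff 40.1
togo tx,ty,tz [ 0.04 -0.08  0.12] spin [np.float64(0.43)]
top bar 48 [-0.1065 -0.1015 -0.0947] [-0.0628 -0.038 ] [0.2615 0.2665]
  prong -1 -1 12 v [-0.0378 -0.0313] 0.2347
  prong -1 1 22 v [-0.0378 -0.0277] 0.2322
  prong 1 -1 0 v  
  prong 1 1 12 v [0.0323 0.0416] 0.2324
side bar 349 [-0.1196 -0.1049 -0.0899] [-0.0648  0.0602] [0.2587 0.2667]
  prong -1 -1 6 v [-0.0406 -0.0299] 0.2339
  prong -1 1 33 v [-0.0404 -0.0287] 0.2295
  prong 1 -1 0 v  
  prong 1 1 0 v  
wrist bar 12000 [-0.1148 -0.0985 -0.083 ] [-0.0376  0.0629] [0.2624 0.268 ]
  prong -1 -1 0 v  
  prong -1 1 3 v [-0.0281 -0.0276] 0.2178
  prong 1 -1 938 v [0.0292 0.0405] 0.2352
  prong 1 1 1466 v [0.0289 0.0403] 0.2288
```

View pics/side2.png

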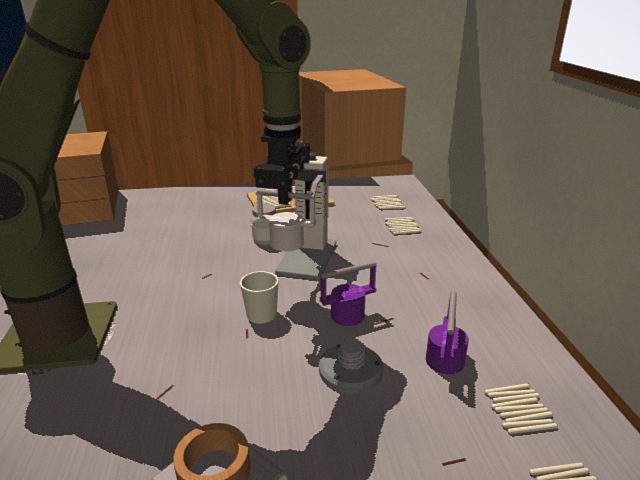

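Side view: the weight hangs upright in the gripper at (288,220) in front of the scale, and the bare stud is at (350,355). The prongs line up with the window. Inserting.

```bash
python3 -m creep '[{"grip":-1,"tx":0,"ty":1,"tz":0,"spin":0.4},{"grip":-1,"tx":0,"ty":1.7,"tz":0,"spin":0},{"grip":-1,"tx":0,"ty":1.7,"tz":0,"spin":0},{"grip":-1,"tx":0,"ty":1.7,"tz":0,"spin":0},{"grip":-1,"tx":0,"ty":1.7,"tz":0,"spin":0},{"grip":-1,"tx":0,"ty":1.2,"tz":0,"spin":0},{"grip":-1,"tx":0,"ty":0.7,"tz":0,"spin":0},{"grip":-1,"tx":0,"ty":0,"tz":0,"spin":0}]'
python3 - <<'E'
from h import *
togo(.5363,.1816,.2093,159)
for n in("top","side","wrist"):
    c=optics.get_calibration(n);p,d=optics.snapshot(n)
    if n=="side":cv2.imwrite("pics/side3.png",cv2.resize(p[130:290,210:370,::-1],None,fx=3.6,fy=3.6))
    W=world(n,d,c).reshape(-1,3)
    A=np.radians(69);ex=np.array([np.cos(A),np.sin(A)]);ey=np.array([-ex[1],ex[0]])
    u=(W[:,:2]-[.537,.1835])@ex;v=(W[:,:2]-[.537,.1835])@ey
    k=(abs(v)<.075)&(abs(v)>.04)&(abs(u)<.012)&(W[:,2]>.25)&(W[:,2]<.272)
    if k.sum():print(n,"bar",k.sum(),np.percentile(u[k],[2,50,98]).round(4),np.percentile(v[k],[2,98]).round(4),np.percentile(W[k,2],[50,98]).round(4))
    k=(abs(v)<.04)&(u>.06)&(u<.11)&(W[:,2]>.25)
    if k.sum():
        for lo in np.arange(.06,.11,.005):
            q=k&(u>=lo)&(u<lo+.005)
            if q.sum():print("  u",round(lo,3),q.sum(),np.percentile(W[q,2],[0,50,100]).round(3))
E
```

```text
clock: 24.23
tool_pos: [0.5367, 0.1836, 0.2399]
eef_rot: [0.181, 0.983, 0.001, 0.0]
contact_force: [0.2, 0.6, -3.9]
opening: 0.118
finger_force: 40.1
t 24.23 tcp [0.5367 0.1836 0.2399] xyaw 159.14 tilt -1.0 q7 0.533 F [ 0.2  0.6 -3.9] open 0.118 ff 40.1
togo tx,ty,tz [-0.04 -0.21  3.06] spin [np.float64(0.14)]
top bar 45 [-0.0077 -0.0029  0.0042] [-0.0623 -0.0407] [0.2607 0.2655]
  u 0.085 1 [0.348 0.348 0.348]
  u 0.09 1 [0.346 0.346 0.346]
  u 0.105 1 [0.265 0.265 0.265]
side bar 113 [-0.0115 -0.0076 -0.0003] [-0.0651  0.0626] [0.2581 0.2632]
  u 0.06 27 [0.32  0.342 0.346]
  u 0.065 14 [0.317 0.345 0.347]
  u 0.07 44 [0.304 0.323 0.347]
  u 0.075 57 [0.303 0.322 0.346]
  u 0.08 19 [0.304 0.339 0.346]
  u 0.085 7 [0.313 0.346 0.347]
  u 0.09 3 [0.345 0.345 0.345]
  u 0.095 12 [0.252 0.254 0.263]
  u 0.1 69 [0.25  0.257 0.263]
  u 0.105 26 [0.251 0.262 0.264]
wrist bar 3408 [-0.0082 -0.0023  0.0035] [0.0402 0.0645] [0.2621 0.2639]
  u 0.1 2593 [0.25  0.255 0.264]
  u 0.105 838 [0.25  0.262 0.265]
```

View pics/side3.png

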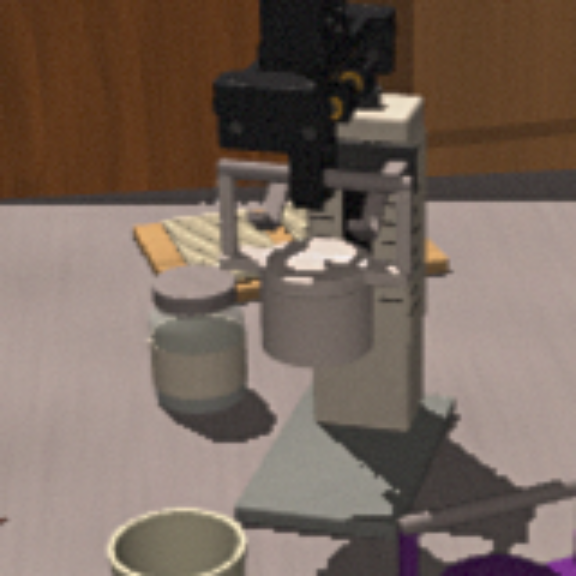

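The side crop shows the bar (315,175) in over the prongs with both passing through the window, and the gripper clear of the pillar. Lowering.

```bash
python3 -m creep '[{"grip":-1,"tx":0,"ty":-0.1,"tz":0.4,"spin":0},{"grip":-1,"tx":0,"ty":0,"tz":0.5,"spin":0},{"grip":-1,"tx":0,"ty":0,"tz":0.5,"spin":0},{"grip":-1,"tx":0,"ty":0,"tz":0.5,"spin":0},{"grip":-1,"tx":0,"ty":0,"tz":0.4,"spin":0},{"grip":-1,"tx":0,"ty":0,"tz":0.3,"spin":0},{"grip":-1,"tx":0,"ty":0,"tz":0.3,"spin":0},{"grip":-1,"tx":0,"ty":0,"tz":0,"spin":0}]' 
python3 -m creep '[{"grip":-1,"tx":0,"ty":0,"tz":0.25,"spin":0},{"grip":-1,"tx":0,"ty":0,"tz":0.25,"spin":0},{"grip":-1,"tx":0,"ty":0,"tz":0.25,"spin":0},{"grip":-1,"tx":0,"ty":0,"tz":0.25,"spin":0},{"grip":-1,"tx":0,"ty":0,"tz":0,"spin":0},{"grip":-1,"tx":0,"ty":0,"tz":0,"spin":0}]' 
python3 -c "
from h import *
togo(.5363,.1816,.2093,159)"
```

```text
clock: 25.05
tool_pos: [0.5359, 0.1804, 0.2102]
eef_rot: [0.182, 0.983, -0.0, -0.0]
contact_force: [0.1, 0.3, -2.8]
opening: 0.12
finger_force: 40.1
clock: 25.55
tool_pos: [0.5363, 0.1806, 0.2008]
eef_rot: [0.182, 0.983, 0.0, 0.0]
contact_force: [0.9, 1.1, -2.1]
opening: 0.118
finger_force: 40.0
t 25.55 tcp [0.5363 0.1806 0.2008] xyaw 159.02 tilt -1.0 q7 0.508 F [ 0.9  1.1 -2.1] open 0.118 ff 40.0
togo tx,ty,tz [ 0.03  0.09 -0.85] spin [np.float64(0.02)]
```

```bash
python3 -m creep '[{"grip":-1,"tx":0,"ty":0,"tz":0.25,"spin":0},{"grip":-1,"tx":0,"ty":0,"tz":0.25,"spin":0},{"grip":-1,"tx":0,"ty":0,"tz":0.25,"spin":0},{"grip":-1,"tx":0,"ty":0,"tz":0.25,"spin":0},{"grip":-1,"tx":0,"ty":0,"tz":0,"spin":0},{"grip":-1,"tx":0,"ty":0,"tz":0,"spin":0}]' 
python3 -c "
from h import *
import time
s=r.get_state();print(s['contact_force'],s['moment'])
togo(.5363,.1816,.2093,159)"
```

```text
clock: 26.05
tool_pos: [0.5363, 0.1806, 0.1908]
eef_rot: [0.182, 0.983, 0.0, 0.0]
contact_force: [2.0, 2.4, -1.2]
opening: 0.12
finger_force: 40.0
[ 1.99976182  2.40220015 -1.15533417] [ 0.310509   -0.2994343   0.03412789]
t 26.05 tcp [0.5363 0.1806 0.1908] xyaw 159.02 tilt -1.0 q7 0.502 F [ 2.   2.4 -1.2] open 0.12 ff 40.0
togo tx,ty,tz [ 0.03  0.09 -1.85] spin [np.float64(0.02)]
```

```bash
python3 -m creep '[{"grip":-1,"tx":0,"ty":0.1,"tz":0.2,"spin":0},{"grip":-1,"tx":0,"ty":0.1,"tz":0.2,"spin":0},{"grip":-1,"tx":0,"ty":0,"tz":0.15,"spin":0},{"grip":-1,"tx":0,"ty":0,"tz":0,"spin":0},{"grip":-1,"tx":0,"ty":0,"tz":0,"spin":0},{"grip":-1,"tx":0,"ty":0,"tz":0,"spin":0}]' 
python3 -m creep '[{"grip":-1,"tx":0,"ty":0,"tz":0,"spin":0},{"grip":-1,"tx":0,"ty":0,"tz":0,"spin":0},{"grip":-1,"tx":0,"ty":0,"tz":0,"spin":0}]' 5
```

```text
clock: 26.55
tool_pos: [0.5366, 0.182, 0.1852]
eef_rot: [0.182, 0.983, -0.0, -0.0]
contact_force: [-0.4, 0.5, 0.2]
opening: 0.117
finger_force: 39.9
clock: 26.8
tool_pos: [0.5367, 0.1822, 0.1853]
eef_rot: [0.182, 0.983, 0.0, 0.0]
contact_force: [0.6, 0.3, -0.2]
opening: 0.132
finger_force: 5.0
```

Force is near zero, so the spring carries the weight. Releasing and rising slowly.

```bash
python3 -m creep '[{"grip":-0.3,"tx":0,"ty":0,"tz":0,"spin":0},{"grip":-0.3,"tx":0,"ty":0,"tz":0,"spin":0},{"grip":-0.3,"tx":0,"ty":0,"tz":0,"spin":0},{"grip":-0.3,"tx":0,"ty":0,"tz":0,"spin":0},{"grip":-0.3,"tx":0,"ty":0,"tz":0,"spin":0},{"grip":-0.3,"tx":0,"ty":0,"tz":0,"spin":0},{"grip":-0.3,"tx":0,"ty":0,"tz":0,"spin":0},{"grip":-0.3,"tx":0,"ty":0,"tz":0,"spin":0}]' 
python3 -m creep '[{"grip":-0.3,"tx":0,"ty":0,"tz":-1,"spin":0},{"grip":-0.3,"tx":0,"ty":0,"tz":-1.5,"spin":0},{"grip":-0.3,"tx":0,"ty":0,"tz":-2,"spin":0},{"grip":-0.3,"tx":0,"ty":0,"tz":-3,"spin":0},{"grip":-0.3,"tx":0,"ty":0,"tz":-3,"spin":0},{"grip":-0.3,"tx":0,"ty":0,"tz":-3,"spin":0},{"grip":-0.3,"tx":0,"ty":0,"tz":0,"spin":0},{"grip":-0.3,"tx":0,"ty":0,"tz":0,"spin":0}]' 
python3 -m creep '[{"grip":-0.3,"tx":0,"ty":0,"tz":0,"spin":0},{"grip":-0.3,"tx":0,"ty":0,"tz":0,"spin":0},{"grip":-0.3,"tx":0,"ty":0,"tz":0,"spin":0},{"grip":-0.3,"tx":0,"ty":0,"tz":0,"spin":0},{"grip":-0.3,"tx":0,"ty":0,"tz":0,"spin":0},{"grip":-0.3,"tx":0,"ty":0,"tz":0,"spin":0},{"grip":-0.3,"tx":0,"ty":0,"tz":0,"spin":0},{"grip":-0.3,"tx":0,"ty":0,"tz":0,"spin":0}]'  >/dev/null
python3 - <<'E'
from h import *
L=[]
for n in("side","wrist","side"):
    c=optics.get_calibration(n);p,d=optics.snapshot(n)
    W=world(n,d,c).reshape(-1,3)
    A=np.radians(69);ex=np.array([np.cos(A),np.sin(A)]);ey=np.array([-ex[1],ex[0]])
    u=(W[:,:2]-[.537,.1835])@ex;v=(W[:,:2]-[.537,.1835])@ey
    k=(abs(v)<.075)&(abs(v)>.045)&(abs(u)<.02)&(W[:,2]>.185)&(W[:,2]<.24)
    print(n,k.sum(),np.percentile(u[k],[2,50,98]).round(4),np.percentile(v[k],[2,98]).round(4),np.percentile(W[k,2],[50,98]).round(4))
cv2.imwrite("pics/side4.png",cv2.resize(p[130:290,210:370,::-1],None,fx=3.6,fy=3.6))
E
```

```text
clock: 27.47
tool_pos: [0.5367, 0.1821, 0.1852]
eef_rot: [0.182, 0.983, 0.0, -0.0]
contact_force: [0.1, -0.1, -0.2]
opening: 0.35
finger_force: 0.0
clock: 28.13
tool_pos: [0.5376, 0.1827, 0.3226]
eef_rot: [0.182, 0.983, 0.001, 0.002]
contact_force: [0.8, 0.8, 0.4]
opening: 0.348
finger_force: 0.0
side 132 [-0.0069 -0.0026  0.0059] [-0.066   0.0622] [0.2013 0.2085]
wrist 1127 [-0.002   0.0042  0.0104] [-0.0631  0.0646] [0.207  0.2091]
side 130 [-0.008  -0.0025  0.0085] [-0.0656  0.0627] [0.2007 0.2084]
```

View pics/side4.png

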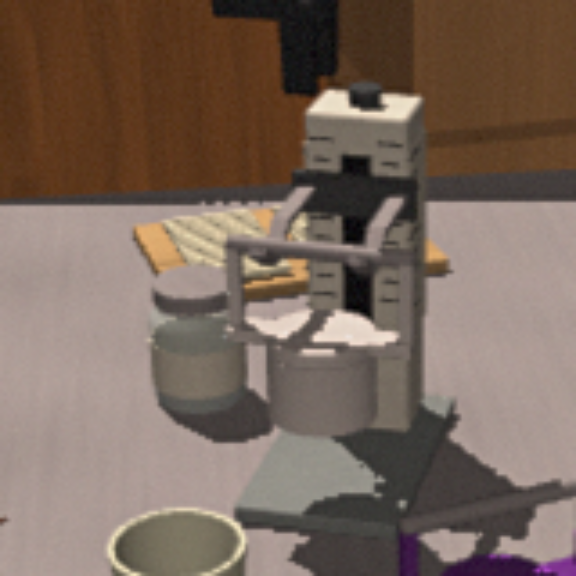

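The weight hangs upright with its bar (320,250) on both prongs. The bar centre is at about z 0.202, a dip of about 26 mm. It is still, and the gripper is clear above.

```bash
python3 -m creep '[{"grip":-0.3,"tx":0,"ty":0,"tz":-1,"spin":0},{"grip":-0.3,"tx":0,"ty":0,"tz":0,"spin":0},{"grip":-0.3,"tx":0,"ty":0,"tz":0,"spin":0},{"grip":-0.3,"tx":0,"ty":0,"tz":0,"spin":0},{"grip":-0.3,"tx":0,"ty":0,"tz":0,"spin":0},{"grip":-0.3,"tx":0,"ty":0,"tz":0,"spin":0}]' >/dev/null; python3 -c "
from plant import workorder
print(workorder.finish_job())"
```

```text
the job is handed in; nothing more can be done
None
```

The check weight is unscrewed and hanging still from the scale's two prongs, with the hook dipped about 26 mm and the gripper clear; the job is handed in at about 29 s, but the hand-in returned no verdict.

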